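# Reset the tripped overflow cut-out

### The job

The water cut-out with the red cover has tripped. With the gripper's fingertips, and without grasping anything, gently push its red cover fully open, gently press the white button under it right down for a good second and let it come up again, then gently push the red cover fully shut and withdraw. Leave the blue and yellow cut-outs, the jar, the pipe coupling and the screwdriver as they are.

Things in the scene. Friction and masses are not known exactly. Their poses are not given: they have to be found in the camera images.
- unit_red: White switch box with the red sliding cover (the tripped one, to be reset), fixed to the bench: 155 mm long, 70 mm wide, 30 mm high. Origin on the bench directly under the push button's centre; z up; +x runs along the box in the direction in which the cover opens (the box reaches from x = -45 to +110 mm, y = -35 to +35 mm).
- cover_red (a joint): Travel in m of the red cover along its box's +x: 0 = shut, over the button; 0.075 = fully open, button quite bare (hard stop at both ends). It slides with about 1.5 N friction, stays where it is left, and cannot be lifted off. Found shut or up to 12 mm open.
- cover_red_fin (a point): Middle of the top edge of the upright fin on the red cover, 72 mm above the bench; its axes are those of the box. The fin, 8 mm thick along the box, 44 mm across it, rises 25 mm above the cover plate (54 mm along the box, 78 mm across, 4 mm thick, its top 47 mm above the bench); it stands at the plate's middle, directly above the button when the cover is shut, and is the place to push the cover by.
- unit_blue: White switch box with the blue sliding cover (leave alone), fixed to the bench: 155 mm long, 70 mm wide, 30 mm high. Origin on the bench directly under the push button's centre; z up; +x runs along the box in the direction in which the cover opens (the box reaches from x = -45 to +110 mm, y = -35 to +35 mm).
- cover_blue (a joint): Travel in m of the blue cover along its box's +x: 0 = shut, over the button; 0.075 = fully open, button quite bare (hard stop at both ends). It slides with about 1.5 N friction, stays where it is left, and cannot be lifted off. Found shut or up to 20 mm open.
- cover_blue_fin (a point): Middle of the top edge of the upright fin on the blue cover, 72 mm above the bench; its axes are those of the box. The fin, 8 mm thick along the box, 44 mm across it, rises 25 mm above the cover plate (54 mm along the box, 78 mm across, 4 mm thick, its top 47 mm above the bench); it stands at the plate's middle, directly above the button when the cover is shut, and is the place to push the cover by.
- unit_yellow: White switch box with the yellow sliding cover (leave alone), fixed to the bench: 155 mm long, 70 mm wide, 30 mm high. Origin on the bench directly under the push button's centre; z up; +x runs along the box in the direction in which the cover opens (the box reaches from x = -45 to +110 mm, y = -35 to +35 mm).
- cover_yellow (a joint): Travel in m of the yellow cover along its box's +x: 0 = shut, over the button; 0.075 = fully open, button quite bare (hard stop at both ends). It slides with about 1.5 N friction, stays where it is left, and cannot be lifted off. Found shut or up to 20 mm open.
- cover_yellow_fin (a point): Middle of the top edge of the upright fin on the yellow cover, 72 mm above the bench; its axes are those of the box. The fin, 8 mm thick along the box, 44 mm across it, rises 25 mm above the cover plate (54 mm along the box, 78 mm across, 4 mm thick, its top 47 mm above the bench); it stands at the plate's middle, directly above the button when the cover is shut, and is the place to push the cover by.
- button_red_top (a point): Centre of the top face of the red-covered box's round white push button, 32 mm across, 41 mm above the bench when up. It stands in a black collar 48 mm across whose top is 31 mm above the bench.
- button_red (a joint): How far in m the button of the red-covered box is pushed down: 0 = up, 0.010 = at its hard stop. A spring returns it: about 1.5 N to start it moving, 5 N fully down (anything from 6 mm down counts as pressed; do not drive on hard past the stop).
- button_blue (a joint): How far in m the button of the blue-covered box is pushed down: 0 = up, 0.010 = at its hard stop. A spring returns it: about 1.5 N to start it moving, 5 N fully down (anything from 6 mm down counts as pressed; do not drive on hard past the stop).
- button_yellow (a joint): How far in m the button of the yellow-covered box is pushed down: 0 = up, 0.010 = at its hard stop. A spring returns it: about 1.5 N to start it moving, 5 N fully down (anything from 6 mm down counts as pressed; do not drive on hard past the stop).
- jar: Bystander: closed glass jar with blue cap, 60 mm across, 75 mm high, standing loose beyond the boxes; origin under its centre.
- coupling: Bystander: white pipe coupling (short tube), 60 mm across, 45 mm high, standing loose beyond the boxes; origin under its centre.
- screwdriver: Bystander: screwdriver with a black handle lying loose and flat on the bench beyond the boxes as seen from the robot, across the bench, lower than 40 mm; origin under its middle.
Mind the look-alikes: they are no part of the job. Leave any orange or purple look-alike of the unit_red alone.

How it is judged:
By the outcome, as a careful person would: the job done as asked, in the order asked, and still so for the second after the job is handed in, with the robot touching nothing.
It also fails if it takes over 58 s, if anything falls off the work surface, if the arm or the gripper's body presses on something with over 40 N, if the wrist force passes 120 N, or if a joint passes its speed limit or range.

### The arm

A 6-joint arm with a two-finger parallel gripper is mounted at the origin on the work surface. World frame = base frame: x ahead of the robot, y to its left, z up, the work surface at z = 0. Lengths are in m, angles in rad, forces in N, time in s.
With the tool pointing down it reaches from about 0.375 to 0.9 m from the base axis. Payload 3.1 kg.
Tool frame: the origin (TCP) lies between the finger pads; the fingertips stand 8 mm ahead of it and the grasp point (between the pads) lies 11 mm behind it; z points along the fingers, y is the line along which they close (so a half turn about z gives the same grasp; the last joint's range is limited). The gripper opens to 85 mm and grips with 20 to 120 N. Pads are 22 mm wide; open, the fingers measure 114 mm over their backs; the gripper's body (76 mm by 85 mm) begins 54 mm behind the grasp point. The pads swing forward as they close: fully open they stand 13 mm farther back than shut.
Start: joints at [-0.178, 0.527, 1.433, -0, 1.181, -0.178], TCP at [0.625, 0, 0.239] pointing down, gripper open.
Joint ranges: [-3.08, 3.08], [-0.75, 2.2], [0.22, 2.44], [-1.43, 4.57], [0, 2.65], [-2.85, 2.85]. Speed limits (rad/s): [2.79, 2.79, 3.14, 3.14, 3.14, 3.14].

### API

Orientations are given as a unit quaternion [x, y, z, w].
In Python, from station import readout, cams, sign_off gives the robot as it stands.
- The arm moves only by the tool send_rows, never from a script. Its argument "commands" is text: rows parted by semicolons, each of 5 numbers parted by spaces: the finger opening in mm, from 0 to 85.4, then the shift along the tool's x, y, z each as a share of 0.02 m, from -1 to 1, then the turn about the tool's z as a share of 4 degrees, from -1 to 1. In form: grip dx dy dz spin; .... A call has 1 to 20 rows; each row shifts and turns the commanded pose from where the row before left it, along the tool's axes as they then stand; what a row does not reach is not made up. A row lasts 1/12 s, in which the tool goes at most 41.7 mm and 7.16 degrees, less where a joint would pass 70% of its speed; a pose out of reach is approached as far as the arm can. A call with a number of a shift or a turn outside -1 to 1 is refused whole. A call with a gripper value outside its range is refused whole. The fingers move at their own pace and stop on an object; "grip_force" is the grip in N (left out, the last holds). Time passes only in rows, so rows that do not move let the fingers close. It gives the time, the measured TCP pose, the force, the opening and the grip force at its end, in the units of the state.
- readout.sense(): the state, without advancing time (a new reading comes with each control period).
- cams.snapshot(name): name is "scene" or "side" or "wrist"; returns a dict with "pixels" (384x512x3 uint8, red, green, blue), "intrinsics" (3x3 intrinsics, pixels), "dist" ([k1, k2, p1, p2, k3] as OpenCV has them; the pictures are not rectified), "eye" and "rotation" of the camera in the world. Camera axes: x right, y down, z forward; pixel columns grow to the right and rows downward; lengths in m; the calibration is good to about 2 mm. A picture is of the moment at which its call begins. There is no depth.
- sign_off(): hands the job in; it is judged then, once.
The state is a dict: "t": time; "q": joint angles; "qd": joint speeds; "tau": joint torques, N m; "tcp_pos": TCP position; "tool_rot": TCP orientation; "force": force on the tool from outside, world axes, zero at the start; "ft_torque": the same for the moment, N m; "finger_gap": opening from 0.0 (shut) to 1.0 (fully open); "gripper_force": force on a finger pad.
Only numpy, scipy, OpenCV 4.12 (cv2) and the standard library are available. Lean on these libraries where they do the work, as an engineer would, in place of code of your own. Each camera call takes 0.05 s, during which the arm holds its last target. There are 200 camera calls.

## Working session

There is one attempt and no reset: what is moved stays moved. The work goes in short steps, Python scripts to look and compute and a tool call to move; the robot and the scene stay as the last step left them, time stands still between calls to the robot, and variables do not carry over. Pictures are saved under pics/ and viewed, at most 10 in all, crops included, and the job is handed in when it is done.

Besides the shell and the picture viewer there is one more tool, called after "Emit:" as a command line: name --argument value ..., lists and objects as JSON in quotes. send_rows: Moves the arm, as the interface text tells. Its arguments: {"type":"object","properties":{"commands":{"type":"string"},"grip_force":{"type":"number"}},"required":["commands"]}

```bash
mkdir -p pics; cat > h.py <<'E'
import numpy as np,cv2
from station import readout,cams,sign_off
def snap(n,f):
    s=cams.snapshot(n); cv2.imwrite('pics/'+f,s['pixels'][:,:,::-1]); np.savez('pics/'+f+'.npz',**{k:np.array(s[k]) for k in s}); return s
def ray(s,uv,z):
    p=cv2.undistortPoints(np.array(uv,float).reshape(-1,1,2),np.array(s['intrinsics']),np.array(s['dist'])).reshape(-1,2)
    d=np.c_[p,np.ones(len(p))]@np.array(s['rotation']).T
    e=np.array(s['eye']); return e+d*((z-e[2])/d[:,2])[:,None]
E
python3 - <<'E'
from h import *
a=snap('scene','s1.png');b=snap('wrist','w1.png');c=snap('side','d1.png')
for s in (a,b,c): print(np.round(s['eye'],3),np.round(s['rotation'],2).tolist())
im=np.hstack([cv2.resize(s['pixels'],(400,300)) for s in (b,c)]);cv2.imwrite('pics/bc.png',im[:,:,::-1])
st=readout.sense();print(st)
E
```

```text
[1.051 0.714 1.151] [0.37, 0.88, -0.27, -0.12]
[0.624 0.082 0.373] [0.99, 0.0, -0.0, 0.16]
[0.081 1.002 1.057] [-0.23, 0.9, -0.36, 0.09]
{'t': 0.15, 'q': array([-1.78500126e-01,  5.28283984e-01,  1.43360679e+00,  1.30469900e-05,
        1.18141460e+00, -1.78498536e-01]), 'qd': array([ 0.00028955, -0.00045714, -0.00356636,  0.00025335,  0.00122863,
        0.00154429]), 'tau': array([ 1.17890530e-03, -4.42742836e+01, -1.78276026e+01, -2.15643640e-04,
        5.61750654e-03, -9.84718270e-06]), 'tcp_pos': array([6.24461913e-01, 1.30007622e-04, 2.38539523e-01]), 'tool_rot': array([ 7.07108839e-01,  7.07104205e-01, -4.83446755e-04, -7.06873646e-04]), 'force': array([-1.0278032 ,  0.69328688,  0.59620893]), 'ft_torque': array([-0.00891589,  0.03206398, -0.01845811]), 'gripper_force': 0.0, 'finger_gap': 1.0005985533924537}
```

View pics/s1.png

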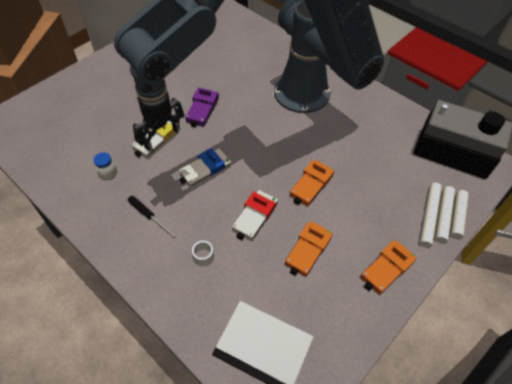

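View pics/bc.png

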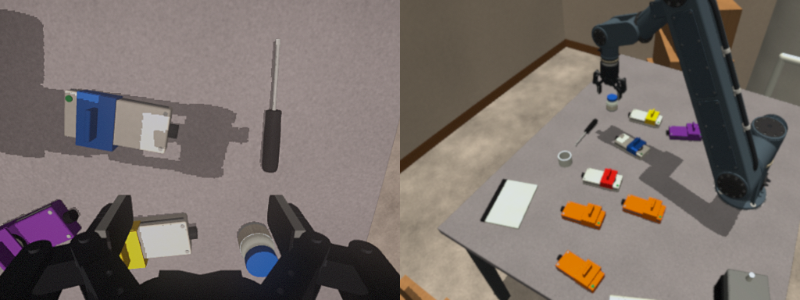

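The scene view shows the red cut-out at about (256,213), with the red cover at its robot-side end near (262,203). Blue is at (203,165) and yellow at (155,138). I'll locate the red one roughly first.

```bash
python3 - <<'E'
from h import *
for f,c in (('s1.png',(258,205)),('d1.png',(258,229))):
    s=np.load('pics/'+f+'.npz'); hsv=cv2.cvtColor(s['pixels'],cv2.COLOR_RGB2HSV)
    m=(((hsv[...,0]<5)|(hsv[...,0]>174))&(hsv[...,1]>150)&(hsv[...,2]>70)).astype(np.uint8)
    w=((hsv[...,1]<60)&(hsv[...,2]>150)).astype(np.uint8)
    for nm,mm,z in (('red',m,.05),('white',w,.03)):
        n,l,st,ce=cv2.connectedComponentsWithStats(mm)
        for i in range(1,n):
            if st[i,4]>40 and np.hypot(*(ce[i]-c))<45: 
                r=cv2.minAreaRect(np.argwhere(l==i)[:,::-1].astype(np.float32))
                print(f,nm,st[i],ce[i].round(1),ray(s,[ce[i]],z).round(3),ray(s,cv2.boxPoints(r),z)[:,:2].round(3).tolist())
E
```

```text
Traceback (most recent call last):
  File "h.py", line 7, in ray
    d=np.c_[p,np.ones(len(p))]@np.array(s['rotation']).T
      ~~~~~~~~~~~~~~~~~~~~~~~~^~~~~~~~~~~~~~~~~~~~~~~~~~
ValueError: matmul: Input operand 1 has a mismatch in its core dimension 0, with gufunc signature (n?,k),(k,m?)->(n?,m?) (size 4 is different from 3)
```

```bash
sed -i "s/np.array(s\['rotation'\]).T/Rotation.from_quat(s['rotation']).as_matrix().T/; 1a from scipy.spatial.transform import Rotation" h.py; python3 - <<'E'
from h import *
for f,c in (('s1.png',(258,205)),('d1.png',(258,229))):
    s=np.load('pics/'+f+'.npz'); hsv=cv2.cvtColor(s['pixels'],cv2.COLOR_RGB2HSV)
    m=(((hsv[...,0]<5)|(hsv[...,0]>174))&(hsv[...,1]>150)&(hsv[...,2]>70)).astype(np.uint8)
    w=((hsv[...,1]<60)&(hsv[...,2]>150)).astype(np.uint8)
    for nm,mm,z in (('red',m,.05),('white',w,.03)):
        n,l,st,ce=cv2.connectedComponentsWithStats(mm)
        for i in range(1,n):
            if st[i,4]>40 and np.hypot(*(ce[i]-c))<45: 
                r=cv2.minAreaRect(np.argwhere(l==i)[:,::-1].astype(np.float32))
                print(f,nm,st[i],ce[i].round(1),ray(s,[ce[i]],z).round(3),ray(s,cv2.boxPoints(r),z)[:,:2].round(3).tolist())
E
```

```text
s1.png red [245 192  31  26 398] [260.3 203.7] [[0.493 0.244 0.05 ]] [[0.528, 0.211], [0.474, 0.192], [0.459, 0.275], [0.512, 0.292]]
s1.png white [257 189  17  11  69] [264.8 193.9] [[0.446 0.221 0.03 ]] [[0.458, 0.197], [0.446, 0.193], [0.434, 0.246], [0.447, 0.25]]
s1.png white [232 207  33  30 563] [248.4 221.3] [[0.552 0.252 0.03 ]] [[0.597, 0.227], [0.517, 0.202], [0.506, 0.277], [0.585, 0.3]]
d1.png red [256 216  22  26 380] [266.4 228. ] [[0.484 0.256 0.05 ]] [[0.498, 0.307], [0.526, 0.21], [0.471, 0.204], [0.446, 0.3]]
d1.png white [262 189  39  27 335] [277.9 202.8] [[0.512 0.125 0.03 ]] [[0.562, 0.181], [0.578, 0.074], [0.445, 0.093], [0.436, 0.195]]
d1.png white [288 205  30  30 421] [301.  217.9] [[0.415 0.148 0.03 ]] [[0.453, 0.212], [0.458, 0.076], [0.38, 0.095], [0.379, 0.226]]
d1.png white [233 213  34  22 425] [247.1 223.4] [[0.556 0.256 0.03 ]] [[0.58, 0.306], [0.62, 0.218], [0.523, 0.189], [0.488, 0.277]]
d1.png white [215 217  16  19 117] [223.1 226.9] [[0.616 0.306 0.03 ]] [[0.625, 0.343], [0.66, 0.279], [0.614, 0.262], [0.581, 0.326]]
d1.png white [272 223  14  18 145] [278.6 231.2] [[0.452 0.234 0.03 ]] [[0.459, 0.272], [0.474, 0.196], [0.446, 0.195], [0.432, 0.271]]
d1.png white [282 235  10  15  51] [286.3 241.9] [[0.411 0.261 0.03 ]] [[0.422, 0.288], [0.427, 0.236], [0.401, 0.238], [0.396, 0.289]]
d1.png white [241 240  14   8  48] [248.3 243.1] [[0.512 0.323 0.03 ]] [[0.531, 0.341], [0.538, 0.32], [0.496, 0.311], [0.489, 0.332]]
```

The red cut-out is near (0.49, 0.245) and opens away from the robot, turned about +16° from world x. I'll move over it with the gripper shut and take a close look.

Emit:
send_rows --commands "0 0.95 -0.52 0 0;0 0.95 -0.52 0 0;0 0.95 -0.52 0 0;0 0.95 -0.52 0 0;0 0.95 -0.52 0 0;0 0.95 -0.52 0 0;0 0.95 -0.52 0 0;0 0.95 -0.52 0 0;0 0.95 -0.52 0 0;0 0.95 -0.52 0 0;0 0.95 -0.52 0 0;0 0 0 0 -1;0 0 0 0 -1;0 0 0 0 -1;0 0 0 0 -1;0 0 0 0 0;0 0 0 0 0;0 0 0 0 0"

```text
t: 1.65
tcp_pos: [0.5104, 0.209, 0.2391]
tool_rot: [0.602, 0.798, -0.0, -0.0]
force: [-0.0, 0.3, -0.6]
finger_gap: 0.001
gripper_force: 0.0
```

```bash
python3 - <<'E'
from h import *
s=snap('wrist','w2.png')
st=readout.sense();print(st['t'],st['tcp_pos'],Rotation.from_quat(st['tool_rot']).as_matrix().round(3).tolist(),st['finger_gap'],st['force'],np.array(s['eye']))
E
```

```text
1.7 [0.51051489 0.20897034 0.23920378] [[-0.274, 0.962, -0.0], [0.962, 0.274, -0.0], [0.0, -0.0, -1.0]] 0.0013293252245890402 [-1.38162787 -1.57399127 -0.64474956] [0.48804253 0.28736459 0.37367195]
```

View pics/w2.png

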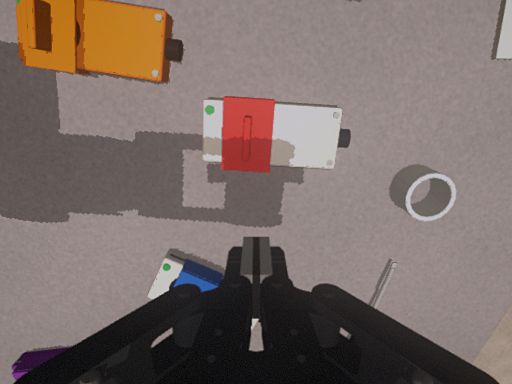

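The close view shows the red cover at about (222–274, 97–172), with its fin top running (249,117)–(245,160). The white box spans roughly (204,100)–(341,107)–(336,168)–(203,161), and the shut fingertips are at about (257,240).

```bash
python3 - <<'E'
from h import *
s=np.load('pics/w2.png.npz'); hsv=cv2.cvtColor(s['pixels'],cv2.COLOR_RGB2HSV)
m=(((hsv[...,0]<6)|(hsv[...,0]>172))&(hsv[...,1]>150)&(hsv[...,2]>60)).astype(np.uint8)
w=((hsv[...,1]<45)&(hsv[...,2]>100)).astype(np.uint8)
roi=np.zeros_like(m);roi[88:185,190:365]=1
for nm,mm,z in (('red',m&roi,.047),('box',cv2.morphologyEx((m|w)&roi,cv2.MORPH_OPEN,np.ones((5,5))),.03)):
    n,l,st,ce=cv2.connectedComponentsWithStats(mm); i=1+st[1:,4].argmax()
    P=np.argwhere(l==i)[:,::-1].astype(np.float32); r=cv2.minAreaRect(P)
    B=ray(s,cv2.boxPoints(r),z)[:,:2]; print(nm,st[i],r); print(B.round(4).tolist(),B.mean(0).round(4), np.hypot(*(B[1]-B[0])).round(4),np.hypot(*(B[2]-B[1])).round(4),np.degrees(np.arctan2(*(B[2]-B[1])[::-1])),np.degrees(np.arctan2(*(B[1]-B[0])[::-1])))
c=ray(s,[(204,100),(341,107),(336,168),(203,161)],.03)[:,:2];print('hand box',c.round(4).tolist(),[np.hypot(*(c[(i+1)%4]-c[i])).round(4) for i in range(4)],np.degrees(np.arctan2(*((c[1]+c[2]-c[0]-c[3])[::-1]))))
print('fin',ray(s,[(248,117),(245,160)],.072).round(4))
crop=s['pixels'][85:185,190:360];cv2.imwrite('pics/crop.png',cv2.resize(crop,None,fx=4.5,fy=4.5,interpolation=cv2.INTER_CUBIC)[:,:,::-1])
E
```

```text
red [ 221   97   54   75 3558] ((246.47531127929688, 133.9075927734375), (51.20906448364258, 73.01753997802734), 3.4682295322418213)
[[0.4713, 0.1964], [0.4572, 0.2729], [0.5088, 0.2844], [0.5269, 0.2086]] [0.4911 0.2406] 0.0777 0.0528 12.596546616841133 100.4589953528406
box [  190    88   175    97 16303] ((277.0, 136.0), (96.0, 174.0), 90.0)
[[0.4192, 0.2704], [0.5997, 0.3222], [0.641, 0.2212], [0.4421, 0.1643]] [0.5255 0.2445] 0.1878 0.1092 -67.80286074828713 16.037411035339005
hand box [[0.4366, 0.2623], [0.5828, 0.2966], [0.6019, 0.2303], [0.4508, 0.1958]] [np.float64(0.1502), np.float64(0.0689), np.float64(0.155), np.float64(0.068)] 13.031061979767017
fin [[0.4876 0.2616 0.072 ]
 [0.4961 0.2197 0.072 ]]
```

View pics/crop.png

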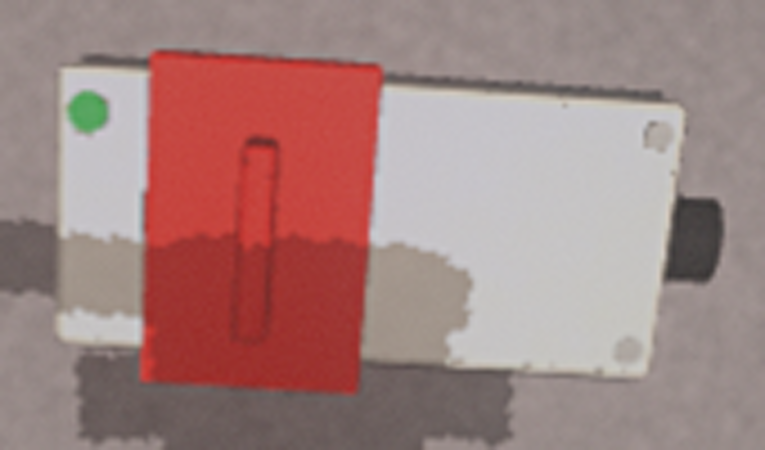

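The crop gives a clean box outline, with corners in crop pixels at (58,66), (685,105), (648,379) and (58,343). The fin top's centre is at (256,241).

```bash
python3 - <<'E'
from h import *
s=np.load('pics/w2.png.npz'); f=lambda p:np.array(p)/4.5+[190-.4,85-.4]
c=ray(s,f([(58,66),(685,105),(648,379),(58,343)]),.03)[:,:2]
print([np.hypot(*(c[(i+1)%4]-c[i])).round(4) for i in range(4)])
p=ray(s,f([(150,52),(382,66),(359,393),(142,381)]),.047)[:,:2]
print('plate',[np.hypot(*(p[(i+1)%4]-p[i])).round(4) for i in range(4)],p.mean(0))
fin=ray(s,f([(259,142),(252,340),(256,241)]),.072)[:,:2];print('fin',fin,np.hypot(*(fin[0]-fin[1])))
for q in (c,p):
    v=q[1]+q[2]-q[0]-q[3]; w=q[0]+q[1]-q[2]-q[3]; print(np.degrees(np.arctan2(v[1],v[0])),np.degrees(np.arctan2(w[1],w[0]))-90)
a=np.radians(12.9);u=np.array([np.cos(a),np.sin(a)]);vv=np.array([-u[1],u[0]])
o=c.mean(0)-u*.0325; t=readout.sense()['tcp_pos'][:2]
print('button',o,'plate rel',(p.mean(0)-o)@u,(p.mean(0)-o)@vv,'fin rel',(fin[2]-o)@u,(fin[2]-o)@vv,'tcp rel',(t-o)@u,(t-o)@vv)
E
```

```text
[np.float64(0.1529), np.float64(0.069), np.float64(0.1529), np.float64(0.0685)]
plate [np.float64(0.0533), np.float64(0.0777), np.float64(0.0536), np.float64(0.0778)] [0.49168133 0.24049101]
fin [[0.48662586 0.26210179]
 [0.49671999 0.21966748]
 [0.49167084 0.241377  ]] 0.04361836864724862
12.480257231424181 12.902635687999108
12.643247218073927 12.723179895042747
button [0.48546036 0.23847294] plate rel 0.006514498767608199 0.0005783103642267697 fin rel 0.006702070033303442 0.0014442731621962137 tcp rel 0.017835729239400785 -0.03435141859530166
```

Sizes check out: box 153×69, plate 53×78, fin 44 mm. The yaw is about 12.7°, the button is at (0.4855, 0.2385) and the cover is about 6.5 mm open. I'll align and descend on the robot side of the fin.

Emit:
send_rows --commands "0 0 0 0 0.8;0 0.86 -1 0 0;0 0.86 -1 0 0;0 0 -0.3 0 0;0 0 0 1 0;0 0 0 1 0;0 0 0 1 0;0 0 0 1 0;0 0 0 1 0;0 0 0 1 0;0 0 0 0.8 0;0 0 0 0.5 0;0 0 0 0.3 0;0 0 0 0 0;0 0 0 0 0"

```text
t: 2.95
tcp_pos: [0.4586, 0.2324, 0.0876]
tool_rot: [0.624, 0.781, 0.0, 0.0]
force: [0.8, 0.1, -0.1]
finger_gap: -0.002
gripper_force: 0.0
```

```bash
cat >> h.py <<'E'
def rel():
    a=np.radians(12.7);u=np.array([np.cos(a),np.sin(a)]);v=np.array([-u[1],u[0]]);o=np.array([.4855,.2385]);s=readout.sense();d=s['tcp_pos'][:2]-o
    m=Rotation.from_quat(s['tool_rot']).as_matrix()
    print('t',s['t'],'rel mm',(d@u*1e3).round(1),(d@v*1e3).round(1),'z',(s['tcp_pos'][2]*1e3).round(1),'yaw',np.degrees(np.arctan2(m[1,1],m[0,1])).round(2),'F',(s['force'][:2]@u).round(2),(s['force'][:2]@v).round(2),s['force'][2].round(2))
E
python3 - <<'E'
from h import *
s=snap('wrist','w3.png');rel()
E
```

```text
t 3.0 rel mm -27.4 0.0 z 88.0 yaw 12.79 F -0.39 -0.04 0.48
```

View pics/w3.png

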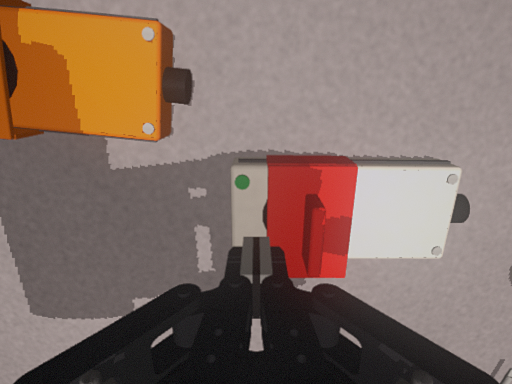

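Fingers are clear on the robot side of the fin (fin left face at ~x 305 px, fingers 243–271 px). I'll lower the last 25 mm and start pushing gently.

Emit:
send_rows --commands "0 0 0 0.5 0;0 0 0 0.5 0;0 0 0 0.25 0;0 0 0 0 0;0 0 0.15 0 0;0 0 0.15 0 0;0 0 0.15 0 0;0 0 0.15 0 0;0 0 0.15 0 0;0 0 0.15 0 0;0 0 0.15 0 0;0 0 0.15 0 0;0 0 0.15 0 0;0 0 0.15 0 0;0 0 0.15 0 0;0 0 0.15 0 0;0 0 0.15 0 0;0 0 0.15 0 0"

```text
t: 4.5
tcp_pos: [0.4993, 0.2417, 0.0623]
tool_rot: [0.624, 0.782, -0.0, -0.0]
force: [-0.8, -0.6, 2.0]
finger_gap: 0.002
gripper_force: 0.8
```

```bash
python3 -c "
from h import *
rel()"
```

```text
t 4.5 rel mm 14.2 0.1 z 62.3 yaw 12.8 F -0.87 -0.43 2.01
```

Emit:
send_rows --commands "0 0 0.15 0 0;0 0 0.15 0 0;0 0 0.15 0 0;0 0 0.15 0 0;0 0 0.15 0 0;0 0 0.15 0 0;0 0 0.15 0 0;0 0 0.15 0 0;0 0 0.15 0 0;0 0 0.15 0 0;0 0 0.15 0 0;0 0 0.1 0 0;0 0 0 0 0"

```text
t: 5.58
tcp_pos: [0.534, 0.2497, 0.0623]
tool_rot: [0.624, 0.781, 0.001, 0.0]
force: [-0.0, -0.1, 0.0]
finger_gap: -0.001
gripper_force: 0.1
```

```bash
python3 - <<'E'
from h import *
s=snap('wrist','w4.png');rel()
E
```

```text
t 5.6333 rel mm 49.8 0.4 z 62.4 yaw 12.79 F -0.42 -0.75 0.28
```

View pics/w4.png

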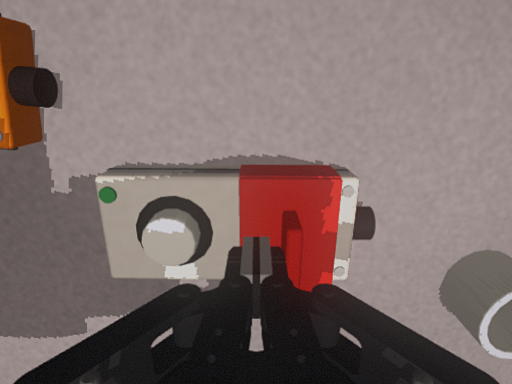

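The cover is moving and the button is bare at (170,237) px. I'll carry on in fine steps until the stop is felt.

Emit:
send_rows --commands "0 0 0.05 0 0;0 0 0.05 0 0;0 0 0.05 0 0;0 0 0.05 0 0"

```text
t: 5.97
tcp_pos: [0.5369, 0.2505, 0.0624]
tool_rot: [0.624, 0.782, -0.0, -0.0]
force: [-1.0, -0.7, 0.4]
finger_gap: -0.001
gripper_force: 0.8
```

```bash
python3 -c "
from h import *
rel()"
```

```text
t 5.9667 rel mm 52.8 0.4 z 62.4 yaw 12.8 F -1.1 -0.49 0.45
```

Emit:
send_rows --commands "0 0 0.05 0 0;0 0 0.05 0 0;0 0 0 0 0"

```text
t: 6.22
tcp_pos: [0.5393, 0.2509, 0.0624]
tool_rot: [0.624, 0.781, 0.0, 0.0]
force: [-1.3, -0.1, -0.0]
finger_gap: 0.005
gripper_force: 0.5
```

```bash
python3 -c "
from h import *
rel()"
```

```text
t 6.2167 rel mm 55.3 0.3 z 62.4 yaw 12.8 F -1.33 0.23 -0.02
```

Emit:
send_rows --commands "0 0 0.05 0 0;0 0 0.05 0 0;0 0 0 0 0"

```text
t: 6.47
tcp_pos: [0.5413, 0.2514, 0.0623]
tool_rot: [0.624, 0.782, 0.0, 0.0]
force: [-0.8, 0.7, 0.3]
finger_gap: -0.002
gripper_force: 0.5
```

Emit:
send_rows --commands "0 0 0.05 0 0;0 0 0.05 0 0;0 0 0 0 0"

```text
t: 6.72
tcp_pos: [0.5416, 0.2514, 0.0622]
tool_rot: [0.624, 0.782, -0.001, -0.001]
force: [-5.2, 0.1, 4.5]
finger_gap: -0.0
gripper_force: 2.5
```

The stop was felt: −5 N at 57.6 mm, where 56–58 was expected. I'll check the button position from the last picture while backing off to above the button.

Emit:
send_rows --commands "0 0 -0.3 0 0;0 0 -0.5 0 0;0 0 -0.5 0 0;0 0 -0.5 0 0;0 0 -0.5 0 0;0 0 -0.4 0 0;0 0 -0.25 0 0;0 0 0 0 0;0 0 0 0 0"

```text
t: 7.47
tcp_pos: [0.4861, 0.2387, 0.0625]
tool_rot: [0.624, 0.782, 0.001, 0.001]
force: [1.2, 0.4, 0.1]
finger_gap: 0.002
gripper_force: 0.0
```

```bash
python3 - <<'E'
from h import *
s=np.load('pics/w4.png.npz')
p=ray(s,[(170,238),(142,238),(198,238)],.041)[:,:2]; print('btn',p[0],'dia',np.hypot(*(p[2]-p[1])))
a=np.radians(12.7);u=np.array([np.cos(a),np.sin(a)]);d=p[0]-[.4855,.2385];print(d@u,d@[-u[1],u[0]])
snap('wrist','w5.png');rel()
E
```

```text
btn [0.4858293  0.24010055] dia 0.0322195486006882
0.0006731170731699825 0.001489001730103789
t 7.5167 rel mm 1.0 0.1 z 62.5 yaw 12.79 F 0.43 0.46 0.29
```

View pics/w5.png

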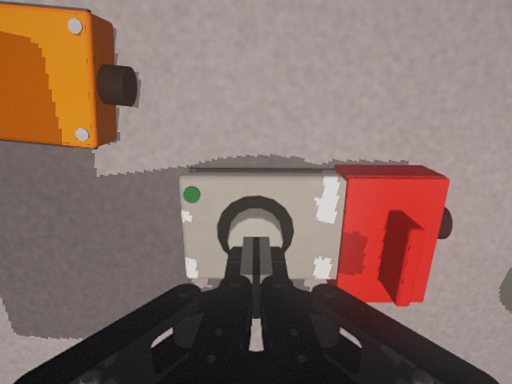

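The cover is at the far end, its plate covering the box's right end, and the fingertips are centred over the button (256,235). I'll lower gently.

Emit:
send_rows --commands "0 0.07 0 0.3 0;0 0 0 0.3 0;0 0 0 0.1 0;0 0 0 0.05 0;0 0 0 0.05 0;0 0 0 0.05 0;0 0 0 0.05 0;0 0 0 0.05 0;0 0 0 0.05 0;0 0 0 0 0"

```text
t: 8.35
tcp_pos: [0.4863, 0.2403, 0.0431]
tool_rot: [0.624, 0.781, 0.001, 0.001]
force: [2.1, 2.1, 6.8]
finger_gap: -0.002
gripper_force: 3.3
```

Emit:
send_rows --commands "0 0 0 0.05 0;0 0 0 0.05 0;0 0 0 0 0"

```text
t: 8.6
tcp_pos: [0.4864, 0.2404, 0.0428]
tool_rot: [0.624, 0.782, 0.001, 0.001]
force: [0.2, 0.6, 19.8]
finger_gap: 0.001
gripper_force: 9.9
```

The hard stop is felt: force jumped to 20 N at z = 42.8 mm. I'll ease off about 1.4 mm of command and hold for over a second, then release in stages, checking the spring curve to confirm it was the button.

Emit:
send_rows --commands "0 0 0 -0.07 0;0 0 0 0 0;0 0 0 0 0;0 0 0 0 0;0 0 0 0 0;0 0 0 0 0;0 0 0 0 0;0 0 0 0 0;0 0 0 0 0;0 0 0 0 0;0 0 0 0 0;0 0 0 0 0;0 0 0 0 0;0 0 0 0 0;0 0 0 0 0;0 0 0 0 0;0 0 0 0 0;0 0 0 0 0"

```text
t: 10.1
tcp_pos: [0.4863, 0.2403, 0.043]
tool_rot: [0.624, 0.782, 0.001, 0.001]
force: [1.1, 1.8, 10.5]
finger_gap: 0.001
gripper_force: 5.4
```

Emit:
send_rows --commands "0 0 0 -0.1 0;0 0 0 0 0;0 0 0 0 0"

```text
t: 10.35
tcp_pos: [0.4861, 0.2402, 0.0442]
tool_rot: [0.624, 0.782, 0.001, 0.001]
force: [3.8, 3.2, 4.9]
finger_gap: 0.002
gripper_force: 2.2
```

Emit:
send_rows --commands "0 0 0 -0.2 0;0 0 0 0 0;0 0 0 0 0"

```text
t: 10.6
tcp_pos: [0.4849, 0.2398, 0.0477]
tool_rot: [0.624, 0.782, -0.0, -0.0]
force: [2.0, 1.2, 3.9]
finger_gap: -0.001
gripper_force: 1.6
```

Emit:
send_rows --commands "0 0 0 -0.15 0;0 0 0 0 0;0 0 0 0 0"

```text
t: 10.85
tcp_pos: [0.4843, 0.2396, 0.0505]
tool_rot: [0.624, 0.782, -0.001, -0.001]
force: [2.1, 0.3, 1.5]
finger_gap: -0.002
gripper_force: 1.1
```

Emit:
send_rows --commands "0 0 0 -0.2 0;0 0 0 0 0;0 0 0 0 0"

```text
t: 11.1
tcp_pos: [0.4838, 0.2397, 0.0544]
tool_rot: [0.624, 0.782, -0.001, -0.001]
force: [-0.4, 0.2, -0.2]
finger_gap: 0.002
gripper_force: 0.0
```

The spring curve confirms it: 5 N → 1.5 N over 43 → 52 mm, then free. Now I'll go up, over the fin and down on its far side.

Emit:
send_rows --commands "0 0 0 -1 0;0 0 0 -1 0;0 0 0 -1 0;0 0 0 0 0;0 0 1 0 0;0 0 1 0 0;0 0 1 0 0;0 0 1 0 0;0 0 1 0 0;0 0 0.4 0 0;0 0 0 0 0;0 0 0 0 0"

```text
t: 12.1
tcp_pos: [0.5888, 0.2635, 0.1136]
tool_rot: [0.624, 0.782, -0.001, -0.001]
force: [-0.1, -0.4, -0.5]
finger_gap: 0.003
gripper_force: 0.0
```

```bash
python3 - <<'E'
from h import *
s=snap('wrist','w6.png');rel()
E
```

```text
t 12.15 rel mm 105.8 1.8 z 113.7 yaw 12.81 F 0.17 -0.01 -0.08
```

View pics/w6.png

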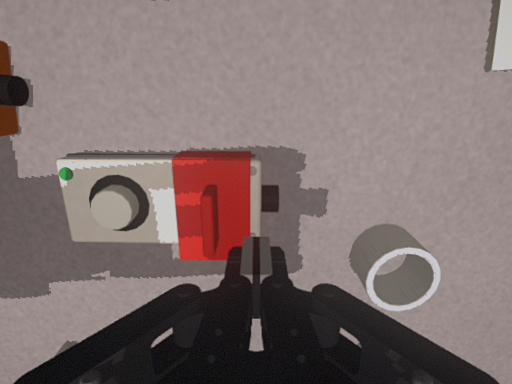

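The button is up at (115,207), the cover is fully open (plate edge ~7–8 mm from the box end) and the fingers are beyond the fin, clear of the coupling. I'll lower and push shut.

Emit:
send_rows --commands "0 0 0 0.8 0;0 0 0 0.8 0;0 0 0 0.6 0;0 0 0 0.28 0;0 0 0 0 0;0 0 -0.15 0 0;0 0 -0.15 0 0;0 0 -0.15 0 0;0 0 -0.15 0 0;0 0 -0.15 0 0;0 0 -0.15 0 0;0 0 -0.15 0 0;0 0 -0.15 0 0;0 0 -0.15 0 0;0 0 -0.15 0 0"

```text
t: 13.4
tcp_pos: [0.5614, 0.2573, 0.0654]
tool_rot: [0.624, 0.781, 0.0, 0.0]
force: [2.0, -0.1, 1.4]
finger_gap: -0.0
gripper_force: 0.8
```

```bash
python3 -c "
from h import *
rel()"
```

```text
t 13.4 rel mm 78.2 1.7 z 65.4 yaw 12.8 F 1.91 -0.57 1.39
```

Emit:
send_rows --commands "0 0 -0.15 0 0;0 0 -0.15 0 0;0 0 -0.15 0 0;0 0 -0.15 0 0;0 0 -0.15 0 0;0 0 -0.15 0 0;0 0 -0.15 0 0;0 0 -0.15 0 0;0 0 -0.15 0 0;0 0 -0.15 0 0;0 0 -0.15 0 0;0 0 -0.15 0 0;0 0 -0.15 0 0;0 0 -0.15 0 0;0 0 -0.15 0 0;0 0 -0.15 0 0;0 0 -0.15 0 0;0 0 0 0 0"

```text
t: 14.9
tcp_pos: [0.5102, 0.2456, 0.065]
tool_rot: [0.624, 0.782, -0.001, -0.001]
force: [-0.1, 0.0, 0.3]
finger_gap: -0.001
gripper_force: 0.1
```

```bash
python3 -c "
from h import *
rel()"
```

```text
t 14.9 rel mm 25.7 1.5 z 65.0 yaw 12.82 F -0.07 0.05 0.33
```

Emit:
send_rows --commands "0 0 -0.1 0 0;0 0 -0.1 0 0;0 0 -0.05 0 0;0 0 -0.05 0 0;0 0 0 0 0"

```text
t: 15.32
tcp_pos: [0.5052, 0.2445, 0.065]
tool_rot: [0.624, 0.782, -0.0, -0.0]
force: [0.1, -0.8, -0.3]
finger_gap: -0.002
gripper_force: 0.5
```

Emit:
send_rows --commands "0 0 -0.05 0 0;0 0 -0.05 0 0;0 0 0 0 0"

```text
t: 15.57
tcp_pos: [0.5034, 0.2441, 0.0651]
tool_rot: [0.624, 0.782, -0.0, -0.0]
force: [0.7, 1.0, -0.3]
finger_gap: -0.001
gripper_force: 0.6
```

Emit:
send_rows --commands "0 0 -0.05 0 0;0 0 -0.05 0 0;0 0 0 0 0"

```text
t: 15.82
tcp_pos: [0.5023, 0.2438, 0.0652]
tool_rot: [0.624, 0.782, 0.001, 0.001]
force: [3.6, 1.3, -2.1]
finger_gap: 0.002
gripper_force: 1.4
```

Emit:
send_rows --commands "0 0 -0.05 0 0;0 0 0 0 0"

```text
t: 15.98
tcp_pos: [0.5022, 0.2438, 0.0653]
tool_rot: [0.624, 0.781, 0.001, 0.001]
force: [4.0, 1.7, -3.6]
finger_gap: 0.001
gripper_force: 2.6
```

Emit:
send_rows --commands "0 0 0.3 0 0;0 0 0.5 0 0;0 0 0 -1 0;0 0 0 -1 0;0 0 0 -1 0;0 0 0 -1 0;0 0 0 -1 0;0 0 0 -1 0;0 -1 0 -1 0;0 -1 0 -1 0;0 0 0 -0.5 0;0 0 0 0 0;0 0 0 0 0"

```text
t: 17.07
tcp_pos: [0.5241, 0.2083, 0.235]
tool_rot: [0.624, 0.781, -0.0, -0.001]
force: [0.3, -0.5, -0.1]
finger_gap: -0.004
gripper_force: 0.0
```

```bash
python3 - <<'E'
from h import *
s=snap('wrist','w7.png');rel()
E
```

```text
t 17.1167 rel mm 30.6 -37.8 z 234.2 yaw 12.81 F -0.81 0.55 -0.98
```

View pics/w7.png

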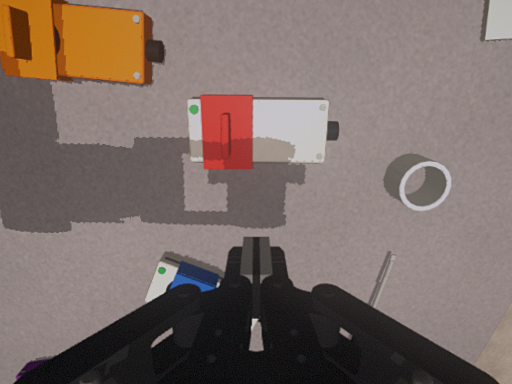

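The cover is back over the button at (202–253, 95–170), and the arm is clear. One quick numeric check, then I'll sign off.

```bash
python3 - <<'E'
from h import *
s=np.load('pics/w7.png.npz'); hsv=cv2.cvtColor(s['pixels'],cv2.COLOR_RGB2HSV)
m=(((hsv[...,0]<6)|(hsv[...,0]>172))&(hsv[...,1]>150)&(hsv[...,2]>60)).astype(np.uint8);m[:85]=0;m[185:]=0
r=cv2.minAreaRect(np.argwhere(m)[:,::-1].astype(np.float32)); B=ray(s,cv2.boxPoints(r),.047)[:,:2]
a=np.radians(12.7);u=np.array([np.cos(a),np.sin(a)]);x=(B.mean(0)-[.4855,.2385])@u;print('plate x',x)
if abs(x)<.003: print(sign_off())
E
```

```text
plate x -0.0007163631202763618
the job is handed in; nothing more can be done
None
```

The red cover was pushed fully open, its button was held down at the stop for about 1.5 s and came back up, the cover was pushed fully shut again, and the arm withdrew clear; the job was handed in at about 17 s.

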